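# Stand the drained glaze tubs back on their bases

### The arm

A 6-joint arm with a two-finger parallel gripper is mounted at the origin on the work surface. World frame = base frame: x ahead of the robot, y to its left, z up, the work surface at z = 0. Lengths are in mm, angles in rad, forces in N, time in s.
With the tool pointing down it reaches from about 350 to 875 mm from the base axis. Payload 4.2 kg.
Tool frame: the origin (TCP) lies between the finger pads; the fingertips stand 14 mm ahead of it and the grasp point (between the pads) lies 5 mm behind it; z points along the fingers, y is the line along which they close (so a half turn about z gives the same grasp; the last joint's range is limited). The gripper opens to 85 mm and grips with 20 to 120 N. Pads are 22 mm wide; open, the fingers measure 114 mm over their backs; the gripper's body (76 mm by 85 mm) begins 54 mm behind the grasp point. The pads swing forward as they close: fully open they stand 13 mm farther back than shut.
Start: joints at [1.382, 0.385, 0.008, 0, -1.194, -0.259], TCP at [270.581, 563.369, 245.312] pointing down, gripper open.
Joint ranges: [-3.14, 3.14], [-1.21, 2.06], [-1.07, 1.41], [-3.16, 2.05], [-2.99, -0.16], [-3.1, 3.1]. Speed limits (rad/s): [2.79, 2.79, 3.14, 3.14, 3.14, 3.14].

### API

Orientations are given as a unit quaternion [x, y, z, w].
In Python, from bench import * gives the robot as it stands.
- The arm moves only by the tool carry_out, never from a script. Its argument "motion" is a list of rows, each a list of 7 numbers: the turn, a rotation vector about the tool's x, y, z in rad, then the shift along the tool's x, y, z in mm, then the opening, from -1 (shut) to 1 (fully open), so that 0 is half open. A call has 1 to 5 rows; each row is the pose to reach, as a shift and turn from the pose commanded when the call began, along the tool's axes at that moment; what a row does not reach only later rows make up. A row lasts 1/8 s, in which the tool goes at most 62.5 mm and 10.7 degrees, less where a joint would pass 70% of its speed; a pose out of reach is approached as far as the arm can. A call with a gripper value outside its range is refused whole. The fingers move at their own pace and stop on an object; the grip force is fixed at half the most. Time passes only in rows, so rows that repeat a pose let the fingers close. It gives the time, the measured TCP pose, the force, the opening and the grip force at its end, in the units of the state.
- read_state(): the state, without advancing time (a new reading comes with each control period).
- get_image(name): name is "scene" or "top"; returns a dict with "color" (400x640x3 uint8, blue, green, red), "mtx" (3x3 intrinsics, pixels), "k1" (the pictures are not rectified: a ray, as slopes to the right and down, at radius r is drawn at 1 + k1 r^2 times it, then the intrinsics apply), "position" and "orientation" of the camera in the world. Camera axes: x right, y down, z forward; pixel columns grow to the right and rows downward; lengths in mm; the calibration is good to about 2 mm. A picture is of the moment at which its call begins. There is no depth.
- job_done(): hands the job in; it is judged then, once.
The state is a dict: "clock": time; "joints": joint angles; "joint_vel": joint speeds; "joint_efforts": joint torques, N m; "position": TCP position; "ee_rot": TCP orientation; "contact_force": force on the tool from outside, world axes, zero at the start; "wrist_torque": the same for the moment, N m; "gripper_width": finger opening in mm; "grasp_force": force on a finger pad.
Only numpy, scipy, OpenCV 4.12 (cv2) and the standard library are available. Lean on these libraries where they do the work, as an engineer would, in place of code of your own. Each camera call takes 0.05 s, during which the arm holds its last target. There are 200 camera calls.

### The job

Two washed glaze tubs, a square one and a longer oblong one, lie on their sides to drain. Stand each of them back on its base, mouth up, where it is: push its upper rim over gently with the fingertips so that it tips over its bottom edge. Do not grip or lift the tubs or shove them away across the bench, and leave the jar, the glaze bulb, the lidded pot and the brush alone.

Things in the scene. Friction and masses are not known exactly. Their poses are not given: they have to be found in the camera images.
- square_tub: Square tub: pale plastic, empty, about 160 g, tapered, mouth 140 x 140, bottom 124 x 124, 78 deep (mm), walls 3.5 thick, 8 mm rolled rim. Starts lying on its side. Origin: middle of the bottom edge lying on the bench, the edge it tips about. While lying: x level, from the mouth towards the bottom (the way to push), z up, y along the edge; lower rim on the bench at x -75.
- square_tub_rim (a point): Middle of the square tub's upper rim, where to push; at x -52, z 142 mm from the tub's origin, axes the same; the rolled rim reaches 4 mm higher and 4 mm further out of the mouth. Tipped some 15 degrees about the bottom edge, the tub overbalances and falls on to its base by itself.
- square_tub_mouth (a point): Centre of the square tub's mouth; z points out of the mouth along the tub's axis: near level while the tub lies, straight up once it stands (then 78 mm above the bench).
- oblong_tub: Oblong tub, on a long side: pale plastic, empty, about 150 g, tapered, mouth 120 x 178, bottom 106 x 164, 68 deep (mm), walls 3.5 thick, 8 mm rolled rim. Starts lying on its side. Origin: middle of the bottom edge lying on the bench, the edge it tips about. While lying: x level, from the mouth towards the bottom (the way to push), z up, y along the edge; lower rim on the bench at x -65.
- oblong_tub_rim (a point): Middle of the oblong tub's upper rim, where to push; at x -44, z 122 mm from the tub's origin, axes the same; the rolled rim reaches 4 mm higher and 4 mm further out of the mouth. Tipped some 15 degrees about the bottom edge, the tub overbalances and falls on to its base by itself.
- oblong_tub_mouth (a point): Centre of the oblong tub's mouth; z points out of the mouth along the tub's axis: near level while the tub lies, straight up once it stands (then 68 mm above the bench).
- glass_jar: Bystander: closed clear glass jar with a steel cap, 68 mm across, 95 mm tall, between the tubs on the robot's side. Origin: centre of its underside.
- glaze_bulb: Bystander: dark green rubber squeeze bulb with a pointed nozzle, standing, 58 mm across, 98 mm tall, beyond the tubs, in the middle. Origin: centre of its underside.
- round_pot: Bystander: round ochre pot with a cream lid, 134 mm across, 108 mm tall, on the right. Origin: centre of its underside.
- brush: Bystander: paint brush lying on the bench at the left, about 200 mm long, 13 mm thick; handle to its -x, bristles to +x. Origin: under the middle of its length, on the bench.
Things that resemble listed ones, but are neither listed nor needed, are in the scene too. Leave any green, orange or red look-alike of the square_tub alone.

How it is judged (in metres and radians):
At the end, for the whole second after the job is handed in: Both tubs stand on their bases, mouth up within 5 degrees of upright, at rest, the edge they tipped about on the bench and within 60 mm of where it was; jar, bulb, pot and brush are within 30 mm of where they were (angle between each of square_tub_mouth, oblong_tub_mouth's own z axis and vertical below 0.09 rad and height (world z) of each of square_tub, oblong_tub below 0.01 m and linear speed of each of square_tub, oblong_tub below 0.02 m/s and distance of each of square_tub, oblong_tub from where it was at the start of the episode below 0.06 m and distance of each of glass_jar, glaze_bulb, round_pot, brush from where it was at the start of the episode below 0.03 m); the robot touches nothing.
It fails at once if a tub is gripped or pushed hard: the fingers bear on it with more than 20 N (tipping takes 1 to 3 N) (contact force between the fingers and square_tub above 20 N or contact force between the fingers and oblong_tub above 20 N).
It fails at once if the bottom edge of a tub is lifted more than 30 mm off the bench (height (world z) of any of square_tub, oblong_tub above 0.03 m).
It fails at once if a tub is carried or shoved: its bottom edge ends up more than 80 mm from where it was (distance of any of square_tub, oblong_tub from where it was at the start of the episode above 0.08 m).
It fails at once if the jar, the glaze bulb, the lidded pot or the brush is moved more than 30 mm (distance of any of glass_jar, glaze_bulb, round_pot, brush from where it was at the start of the episode above 0.03 m).
It also fails if it takes over 48 s, if anything falls off the work surface, if the arm or the gripper's body presses on something with over 40 N, if the wrist force passes 120 N, or if a joint passes its speed limit or range.

## Working session

There is one attempt and no reset: what is moved stays moved. The work goes in short steps, Python scripts to look and compute and a tool call to move; the robot and the scene stay as the last step left them, time stands still between calls to the robot, and variables do not carry over. Pictures are saved under pics/ and viewed, at most 10 in all, crops included, and the job is handed in when it is done.

Besides the shell and the picture viewer there is one more tool, called as a command line: name --pt "numbers of a row" for each row, then --argument value for the rest. carry_out: Moves the arm, as the interface text tells. Its arguments: {"type":"object","properties":{"motion":{"type":"array"}},"required":["motion"]}

```bash
mkdir -p pics
cat > h.py <<'E'
from bench import *
import numpy as np, cv2
from scipy.spatial.transform import Rotation as R
def ray(im,uv):
    K=np.array(im["mtx"]);k=im["k1"]
    d=np.array([(uv[0]-K[0,2])/K[0,0],(uv[1]-K[1,2])/K[1,1]]);s=d.copy()
    for _ in range(20): s=d/(1+k*(s@s))
    return np.array(im["position"]),R.from_quat(im["orientation"]).apply([s[0],s[1],1])
def onz(im,uv,z):
    p,d=ray(im,uv); return p+d*(z-p[2])/d[2]
def proj(im,P):
    c=R.from_quat(im["orientation"]).inv().apply(np.array(P,float)-im["position"]);s=c[:2]/c[2]
    s=s*(1+im["k1"]*(s@s));K=np.array(im["mtx"]);return np.array([K[0,0]*s[0]+K[0,2],K[1,1]*s[1]+K[1,2]])
E
python3 - <<'E'
from h import *
for n in("scene","top"):
    im=get_image(n);cv2.imwrite(f"pics/{n}0.png",im["color"]);print(n,im["position"],im["orientation"],im["mtx"],im["k1"])
print(read_state())
E
```

```text
scene [1241.17102831  108.36357281  901.67540633] [ 0.62631241  0.6921275  -0.27193927 -0.23396865] [[364.98870787   0.         316.84594559]
 [  0.         364.98870787 199.94473832]
 [  0.           0.           1.        ]] -0.009233830971792882
top [ 238.87909696    5.7177117  1592.47608119] [-0.67962011  0.72474171 -0.08126223  0.07913541] [[396.972375     0.         312.50388993]
 [  0.         396.972375   202.36590247]
 [  0.           0.           1.        ]] -0.06613964339518179
{'clock': 0.1, 'joints': array([ 1.38157554e+00,  3.85475446e-01,  6.77072591e-03, -4.22649292e-04,
       -1.19399261e+00, -2.58631956e-01]), 'joint_vel': array([ 0.00044708, -0.00095043,  0.00302677,  0.00151443,  0.00029896,
        0.00083175]), 'joint_efforts': array([ 5.35124201e-06, -3.93322849e+01,  1.88927454e+01,  4.19793472e+00,
       -2.64512324e-03,  5.33217246e-06]), 'position': array([270.39996385, 562.93835795, 244.33854063]), 'ee_rot': array([ 9.75015308e-01, -2.22135560e-01, -1.63325890e-04,  9.56744874e-04]), 'contact_force': array([ 0.42115414, -0.50124761, -0.44015895]), 'wrist_torque': array([ 0.03809821,  0.03936367, -0.01085471]), 'grasp_force': 0.0, 'gripper_width': 85.41074754010549}
```

View pics/scene0.png

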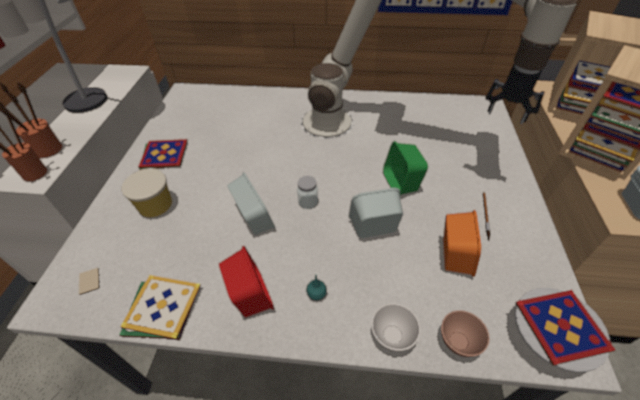

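View pics/top0.png

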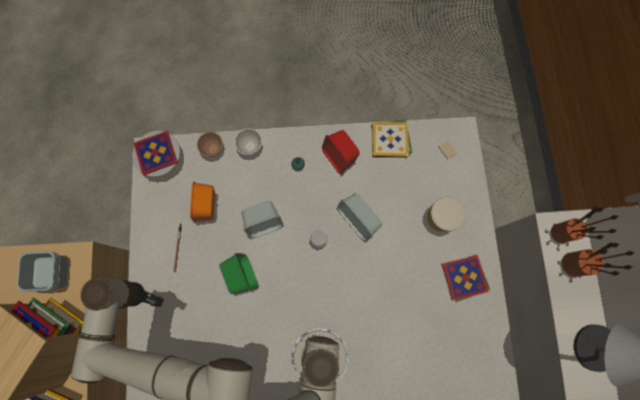

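The scene view shows two pale tubs, at (376,212) and (249,203); in the top view they are at (262,219) and (360,217). The green (405,167), orange (462,242) and red (246,282) tubs are look-alikes, so I'm ignoring them. I think the squat pale one at scene (376,212) is the square tub and the long narrow one at (249,203) is the oblong. I'll check this in one enlarged crop.

Run:
```python
import cv2,numpy as np
s=cv2.imread("pics/scene0.png");t=cv2.imread("pics/top0.png")
r=lambda a:cv2.resize(a,(400,300),interpolation=cv2.INTER_CUBIC)
cv2.imwrite("pics/crop1.png",np.vstack([np.hstack([r(s[175:250,335:435]),r(s[165:240,205:305])]),np.hstack([r(t[190:250,222:302]),r(t[187:247,320:400])])]))
```

```text
(no output)
```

View pics/crop1.png

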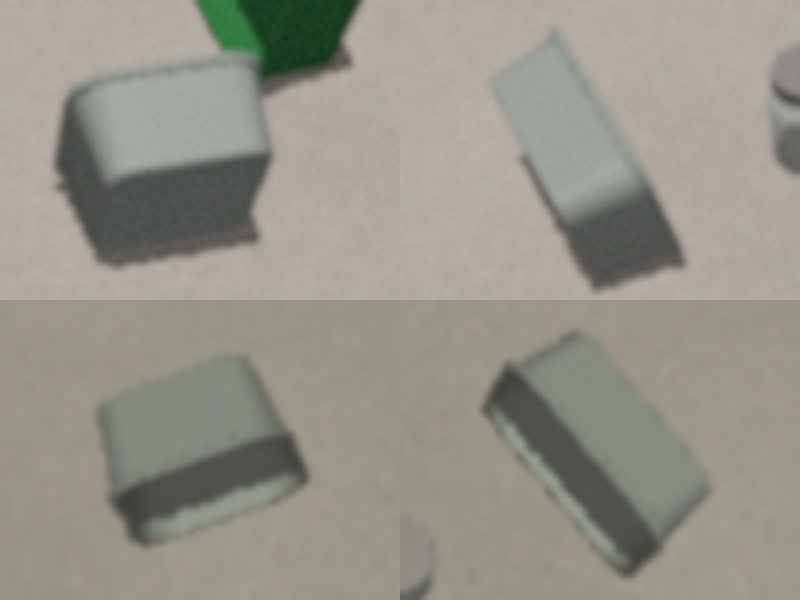

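The crop confirms it. The left tub is nearly square, and its mouth faces the robot. The right tub is clearly longer, and its mouth faces down and to the left in the top view, towards the jar.

```bash
cat > m.py <<'E'
from h import *
S=get_image("scene");T=get_image("top")
def tri(a,b):
    p,d=ray(T,a);q,e=ray(S,b);t=np.linalg.lstsq(np.c_[d,-e],q-p,rcond=None)[0]
    return (p+d*t[0]+q+e*t[1])/2,np.linalg.norm(p+d*t[0]-q-e*t[1])
for n,z,rim,bot,low,zb,sr,xr in(("sq",146,[(244.4,228),(280.6,216.4)],[(242,212),(270,201)],[(250.5,238.6),(282,227)],123,[(352,198.8),(398.8,189.5)],-53),
  ("ob",126,[(343,200),(372,235)],[(356,193.4),(381.6,225)],[(337.5,208.5),(366.5,242)],105,[(243.8,172.5),(267,211)],-45)):
    A,B=[onz(T,u,z)[:2] for u in rim];C,D=[onz(T,u,zb)[:2] for u in bot]
    ang=lambda v:np.degrees(np.arctan2(v[1],v[0]))
    print(n,"rim",A,B,np.linalg.norm(B-A),"edge",ang(B-A),"bot",C,D,np.linalg.norm(D-C),ang(D-C),"dist",(C+D)/2-(A+B)/2,ang((C+D)/2-(A+B)/2))
    for u,s in zip(rim,sr):
        P,Q=tri(u,s);print("  tri",P.round(),round(Q,1), "scene onz",onz(S,s,z).round()[:2])
    print("  low",[onz(T,u,5)[:2].round() for u in low])
for n,u,z in(("jar",(318,239),95),("bulb",(298,163),60),("pot",(447,214),108),("red",(340,165),120),("green",(232,258),130)): print(n,onz(T,u,z).round())
E
python3 m.py
```

```text
sq rim [492.40986198 247.90816394] [527.45950109 112.152455  ] 140.20730976755937 edge -75.52341140375039 bot [558.37449835 259.28213521] [594.28050201 151.43910123] 113.66336734340476 -71.58498047270142 dist [66.39281864 25.33030875] 20.88294406928436
  tri [505. 187. 114.] 132.8 scene onz [552. 121.]
  tri [530. 178. 173.] 136.1 scene onz [504. 252.]
  low [array([472., 248.]), array([512., 119.])]
ob rim [ 579.5033747 -125.8169149] [ 438.91238146 -222.92201578] 170.86611131385155 edge -145.36746537310864 bot [ 607.28255714 -180.0337043 ] [ 477.51835629 -266.38483663] 155.86938723589867 -146.35835953451758 dist [ 33.19257864 -48.83980512] -55.79913222448834
  tri [ 562. -142.  235.] 54.2 scene onz [ 454. -215.]
  tri [ 456. -207.  -49.] 86.0 scene onz [ 601. -113.]
  low [array([ 573., -111.]), array([ 429., -217.])]
jar [441. -22.  95.]
bulb [761.  38.  60.]
pot [ 503. -522.  108.]
red [ 721. -126.  120.]
green [386. 299. 130.]
```

```bash
cat >> m.py <<'E'
print("---")
for u,s in(((244.4,228),(398.8,189.5)),((280.6,216.4),(352,198.8)),((343,200),(267,211)),((372,235),(243.8,172.5))):
    P,Q=tri(u,s);print(P.round(),round(Q,1))
def model(o,yaw,pts):
    r=R.from_euler("z",yaw,degrees=True)
    for p in pts:
        P=r.apply(p)+[o[0],o[1],0];print(p,P.round(),"top",proj(T,P).round(1),"scene",proj(S,P).round(1))
c=lambda v:np.array(v)
for o,yaw,w,b,xr,zr,xl,xb,zb in(((510+52*np.cos(.297)-0,181+52*np.sin(.297)),17,70,62,-52,142,-75,13,123),((509+44*np.cos(np.radians(-55)),-174+44*np.sin(np.radians(-55))),-55,89,82,-44,122,-65,11,105)):
    print(o);model(o,yaw,[(xr,0,zr),(xr,w,zr-20),(xr,-w,zr-20),(xl,w,20),(xl,-w,20),(xb,b-10,zb),(xb,-b+10,zb),(0,b,0),(0,-b,0)])
E
python3 m.py | sed -n '/---/,$p'
```

```text
---
[494. 252. 136.] 4.1
[532. 117. 124.] 7.4
[ 584. -124.  104.] 8.5
[ 440. -223.  112.] 3.9
(np.float64(559.7233749690482), np.float64(196.21794932595822))
(-52, 0, 142) [510. 181. 142.] top [262.4 222.4] scene [373.6 190.4]
(-52, 70, 122) [490. 248. 122.] top [245.5 229.8] scene [396.  191.5]
(-52, -70, 122) [530. 114. 122.] top [280.6 216.9] scene [349.5 198.8]
(-75, 70, 20) [468. 241.  20.] top [251.6 239.2] scene [389.  208.4]
(-75, -70, 20) [508. 107.  20.] top [284.6 227. ] scene [346.1 215.4]
(13, 52, 123) [557. 250. 123.] top [244.5 212.2] scene [397.6 208.8]
(13, -52, 123) [587. 150. 123.] top [270.4 202.7] scene [361.7 214.6]
(0, 62, 0) [542. 256.   0.] top [248.4 222. ] scene [393.4 231.2]
(0, -62, 0) [578. 137.   0.] top [276.9 211.5] scene [354.3 237.8]
(np.float64(534.237363199446), np.float64(-210.04268994871563))
(-44, 0, 122) [ 509. -174.  122.] top [357.2 217.6] scene [253.2 187. ]
(-44, 89, 102) [ 582. -123.  102.] top [341.8 200.9] scene [265.9 211.1]
(-44, -89, 102) [ 436. -225.  102.] top [371.7 236.6] scene [243.4 173.9]
(-65, 89, 20) [ 570. -106.   20.] top [336.4 208.7] scene [275.4 225.8]
(-65, -89, 20) [ 424. -208.   20.] top [364.8 242.8] scene [253.4 189.4]
(11, 72, 105) [ 600. -178.  105.] top [355.6 195.4] scene [245.7 213.7]
(11, -72, 105) [ 482. -260.  105.] top [379.9 224.1] scene [228.6 182.7]
(0, 82, 0) [ 601. -163.    0.] top [349.4 201.3] scene [255.8 236.5]
(0, -82, 0) [ 467. -257.    0.] top [375.3 232.1] scene [236.9 201.9]
```

```bash
cat >> h.py <<'E'
def go(P,yaw,st=None):  # tool-down target: world P, tool x at yaw deg
    st=st or read_state();r=R.from_quat(st["ee_rot"])
    t=R.from_euler("z",yaw,degrees=True)*R.from_euler("x",180,degrees=True)
    print("turn",(r.inv()*t).as_rotvec().round(3),"shift",r.inv().apply(np.array(P)-st["position"]).round(1),"at",np.round(st["position"]),"F",np.round(st["contact_force"],1),"w",round(st["gripper_width"]),"t",st["clock"])
E
python3 -c "
from h import *
go([466,168,245],-73)"
```

```text
turn [ 0.001 -0.     0.826] shift [3.473e+02 2.716e+02 2.000e-01] at [271. 563. 245.] F [ 0.1 -0.   0.2] w 86 t 0.3
```

carry_out --pt "0 0 0.826 347 272 0 -1" --pt "0 0 0.826 347 272 0 -1" --pt "0 0 0.826 347 272 0 -1" --pt "0 0 0.826 347 272 0 -1" --pt "0 0 0.826 347 272 0 -1"

```text
clock: 0.92
position: [409.3, 281.3, 245.6]
ee_rot: [0.803, -0.596, 0.0, -0.0]
contact_force: [0.6, 0.3, 0.3]
gripper_width: 0.1
grasp_force: 0.0
```

```bash
python3 -c "
from h import *
go([466,168,245],-73)"
```

```text
turn [-0.001  0.    -0.002] shift [124.8 -21.4   0.6] at [409. 281. 246.] F [0.6 0.3 0.3] w 0 t 0.925
```

carry_out --pt "0 0 0 125 -21 0 -1" --pt "0 0 0 125 -21 0 -1" --pt "0 0 0 125 -21 0 -1" --pt "0 0 0 125 -21 0 -1"

```text
clock: 1.42
position: [465.5, 169.5, 245.3]
ee_rot: [0.804, -0.595, -0.0, -0.0]
contact_force: [-0.7, 0.7, 0.2]
gripper_width: 0.2
grasp_force: 0.0
```

```bash
python3 -c "
from h import *
go([466,168,142],-73)"
```

```text
turn [-0.     0.    -0.001] shift [  1.6   0.  103.3] at [466. 170. 245.] F [-0.7  0.7  0.2] w 0 t 1.425
```

carry_out --pt "0 0 0 1 0 40 -1" --pt "0 0 0 1 0 80 -1" --pt "0 0 0 1 0 103 -1" --pt "0 0 0 1 0 103 -1" --pt "0 0 0 1 0 103 -1"

```text
clock: 2.05
position: [466.2, 170.2, 143.4]
ee_rot: [0.805, -0.594, 0.0, -0.001]
contact_force: [-0.6, 0.2, 0.1]
gripper_width: -0.2
grasp_force: 0.0
```

```bash
python3 -c "
from h import *
go([466,168,142],-73)
s=get_image('scene')['color'];t=get_image('top')['color']
r=lambda a:cv2.resize(a,(400,300),interpolation=cv2.INTER_CUBIC)
cv2.imwrite('pics/a1.png',np.hstack([r(s[145:250,315:455]),r(t[175:265,202:322])]))"
```

```text
turn [-0.002  0.     0.002] shift [2.  0.9 1.4] at [466. 170. 143.] F [-0.6  0.2  0.1] w 0 t 2.05
```

View pics/a1.png

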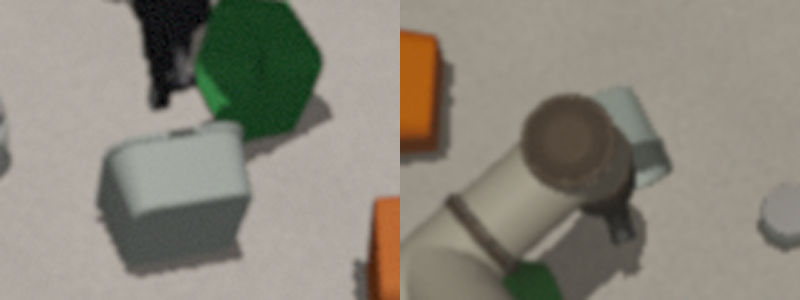

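The fingertips are behind the middle of the square tub's rim and clear of the green tub. I'll push slowly along tool -y.

carry_out --pt "0 0 0 0 -8 0 -1" --pt "0 0 0 0 -16 0 -1" --pt "0 0 0 0 -24 0 -1" --pt "0 0 0 0 -31 0 -1" --pt "0 0 0 0 -38 0 -1"

```text
clock: 2.78
position: [502.5, 179.9, 142.2]
ee_rot: [0.804, -0.595, -0.0, 0.0]
contact_force: [0.4, 0.1, 1.3]
gripper_width: 0.2
grasp_force: 0.1
```

carry_out --pt "0 0 0 0 -7 0 -1" --pt "0 0 0 0 -14 0 -1" --pt "0 0 0 0 -21 0 -1" --pt "0 0 0 0 -28 0 -1"

```text
clock: 3.28
position: [529.3, 188.2, 142.3]
ee_rot: [0.804, -0.595, 0.0, -0.0]
contact_force: [-0.4, -0.0, -0.5]
gripper_width: 0.0
grasp_force: 0.0
```

```bash
python3 -c "
from h import *
go([466,168,142],-73)
s=get_image('scene')['color'];t=get_image('top')['color']
r=lambda a:cv2.resize(a,(400,300),interpolation=cv2.INTER_CUBIC)
cv2.imwrite('pics/a2.png',np.hstack([r(s[145:250,315:455]),r(t[175:265,202:322])]))"
```

```text
turn [-0.  0.  0.] shift [ 0.8 66.5  0.3] at [529. 188. 142.] F [-0.4 -0.  -0.5] w 0 t 3.275
```

View pics/a2.png

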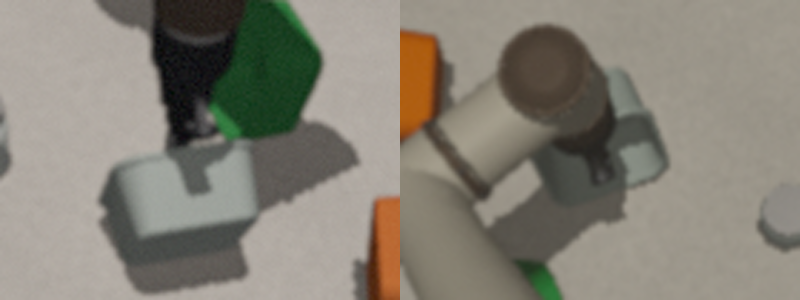

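The square tub is tipping about its edge: its mouth has opened upwards in the top view. I'll keep pushing.

carry_out --pt "0 0 0 0 -7 0 -1" --pt "0 0 0 0 -14 0 -1" --pt "0 0 0 0 -21 0 -1" --pt "0 0 0 0 -21 0 -1" --pt "0 0 0 0 -21 0 -1"

```text
clock: 4.0
position: [548.8, 194.1, 142.2]
ee_rot: [0.804, -0.595, -0.0, 0.0]
contact_force: [-0.2, 0.1, -0.9]
gripper_width: -0.1
grasp_force: 0.0
```

carry_out --pt "0 0 0 0 0 -30 -1" --pt "0 0 0 0 0 -70 -1" --pt "0 0 0 0 0 -100 -1" --pt "0 0 0 0 0 -100 -1" --pt "0 0 0 0 0 -100 -1"

```text
clock: 4.62
position: [548.2, 194.0, 241.6]
ee_rot: [0.804, -0.595, -0.0, 0.0]
contact_force: [0.0, -0.1, -0.8]
gripper_width: -0.1
grasp_force: 0.0
```

```bash
python3 -c "
from h import *
s=get_image('scene')['color'];t=get_image('top')['color']
r=lambda a:cv2.resize(a,(400,300),interpolation=cv2.INTER_CUBIC)
cv2.imwrite('pics/a3.png',np.hstack([r(s[145:250,315:455]),r(t[175:265,202:322])]))
for y in(-145,35,-55): go([566,-144,243],y)"
```

```text
turn [ 0.002 -0.002  1.257] shift [328.3  81.8  -1.6] at [548. 194. 241.] F [-0.9 -1.2 -0. ] w 0 t 4.725
turn [ 0.002  0.002 -1.885] shift [328.3  81.8  -1.6] at [548. 194. 241.] F [-0.9 -1.2 -0. ] w 0 t 4.725
turn [ 0.003 -0.    -0.314] shift [328.3  81.8  -1.6] at [548. 194. 241.] F [-0.9 -1.2 -0. ] w 0 t 4.725
```

View pics/a3.png

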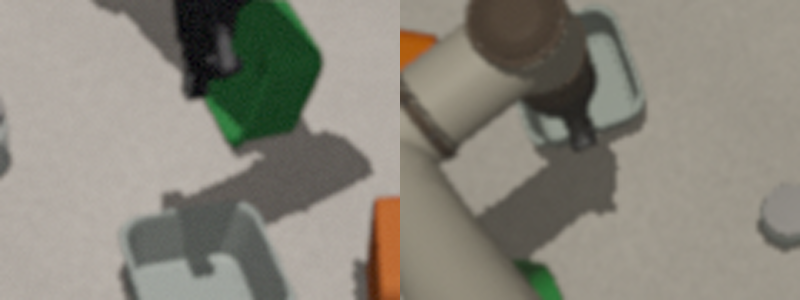

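The square tub is now standing mouth up. Next is the oblong tub, with tool x along its push direction (-55°).

```bash
python3 -c "
from h import *
go([481,-131,242],-55)"
```

```text
turn [ 0.003 -0.    -0.314] shift [291.  159.3  -0.5] at [548. 194. 241.] F [-0.9 -1.2 -0. ] w 0 t 4.725
```

carry_out --pt "0 0 -0.314 291 159 0 -1" --pt "0 0 -0.314 291 159 0 -1" --pt "0 0 -0.314 291 159 0 -1" --pt "0 0 -0.314 291 159 0 -1" --pt "0 0 -0.314 291 159 0 -1"

```text
clock: 5.35
position: [484.8, -113.6, 241.5]
ee_rot: [0.887, -0.461, -0.001, 0.0]
contact_force: [1.2, -0.5, -0.3]
gripper_width: 0.4
grasp_force: 0.0
```

```bash
python3 -c "
from h import *
go([481,-131,242],-55)"
```

```text
turn [0.001 0.001 0.001] shift [12.  13.1 -0.5] at [ 485. -114.  241.] F [ 1.2 -0.5 -0.3] w 0 t 5.35
```

carry_out --pt "0 0 0 11 12 0 -1" --pt "0 0 0 11 12 40 -1" --pt "0 0 0 11 12 80 -1" --pt "0 0 0 11 12 117 -1" --pt "0 0 0 11 12 117 -1"

```text
clock: 5.98
position: [480.2, -127.3, 122.4]
ee_rot: [0.887, -0.462, -0.004, 0.002]
contact_force: [-0.5, 0.4, 0.7]
gripper_width: -0.1
grasp_force: 0.0
```

```bash
python3 -c "
from h import *
go([481,-131,124],-55)
s=get_image('scene')['color'];t=get_image('top')['color']
r=lambda a:cv2.resize(a,(400,300),interpolation=cv2.INTER_CUBIC)
cv2.imwrite('pics/b1.png',np.hstack([r(s[145:250,185:325]),r(t[175:265,300:420])]))"
```

```text
turn [0.007 0.005 0.001] shift [ 3.4  1.5 -1.6] at [ 480. -127.  122.] F [-0.5  0.4  0.7] w 0 t 5.975
```

View pics/b1.png

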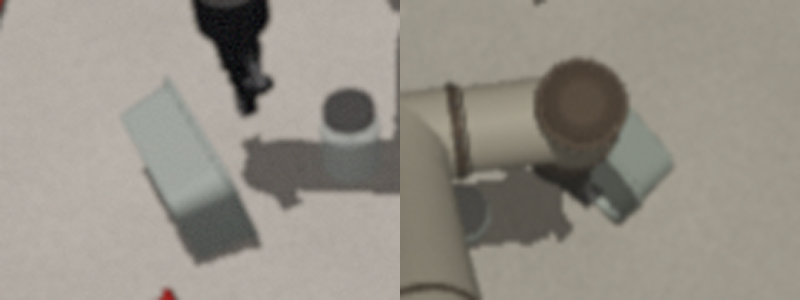

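The fingertips are beside the middle of the oblong tub's rim, clear of the jar. I'll push along tool +x.

carry_out --pt "0 0 0 8 1 -1 -1" --pt "0 0 0 16 1 -1 -1" --pt "0 0 0 24 1 -1 -1" --pt "0 0 0 31 1 -1 -1" --pt "0 0 0 38 1 -1 -1"

```text
clock: 6.7
position: [503.6, -160.0, 126.3]
ee_rot: [0.887, -0.462, -0.0, -0.0]
contact_force: [0.3, 0.0, 0.5]
gripper_width: -0.3
grasp_force: 0.0
```

carry_out --pt "0 0 0 7 0 0 -1" --pt "0 0 0 14 0 0 -1" --pt "0 0 0 21 0 0 -1" --pt "0 0 0 28 0 0 -1" --pt "0 0 0 35 0 0 -1"

```text
clock: 7.32
position: [523.8, -188.5, 126.3]
ee_rot: [0.887, -0.462, 0.0, 0.0]
contact_force: [0.2, -0.8, 0.7]
gripper_width: -0.4
grasp_force: 0.0
```

carry_out --pt "0 0 0 7 0 0 -1" --pt "0 0 0 14 0 0 -1" --pt "0 0 0 14 0 0 -1" --pt "0 0 0 14 0 0 -1"

```text
clock: 7.82
position: [531.4, -199.5, 126.2]
ee_rot: [0.887, -0.462, -0.0, -0.0]
contact_force: [-0.3, -0.7, -0.4]
gripper_width: 0.2
grasp_force: 0.0
```

```bash
python3 -c "
from h import *
go([481,-131,124],-55)
s=get_image('scene')['color'];t=get_image('top')['color']
r=lambda a:cv2.resize(a,(400,300),interpolation=cv2.INTER_CUBIC)
cv2.imwrite('pics/b2.png',np.hstack([r(s[145:250,185:325]),r(t[175:265,300:420])]))"
```

```text
turn [ 0.  0. -0.] shift [-85.    1.9   2.2] at [ 531. -200.  126.] F [-0.3 -0.7 -0.4] w 0 t 7.825
```

View pics/b2.png

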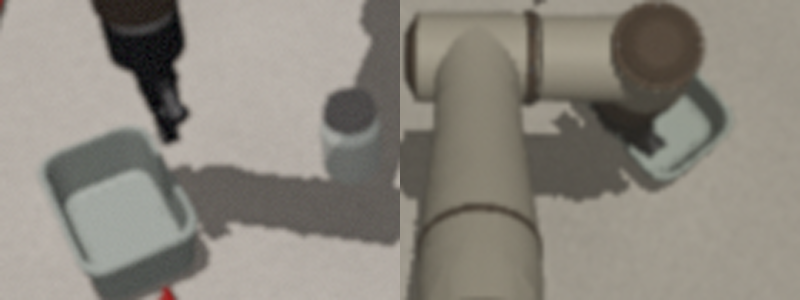

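The oblong tub is standing too. I'll raise the hand, move it back out of the way, and check both tubs in a clear view.

carry_out --pt "0 0 0 0 0 -40 -1" --pt "0 0 0 0 0 -100 -1" --pt "0 0 0 -60 0 -120 -1" --pt "0 0 0 -120 0 -120 -1" --pt "0 0 0 -180 0 -120 -1"

```text
clock: 8.55
position: [427.0, -50.9, 246.7]
ee_rot: [0.887, -0.462, 0.0, -0.001]
contact_force: [0.5, 1.9, 0.4]
gripper_width: 0.3
grasp_force: 0.0
```

carry_out --pt "0 0 0 0 0 0 -1" --pt "0 0 0 0 0 0 -1" --pt "0 0 0 0 0 0 -1" --pt "0 0 0 0 0 0 -1"

```text
clock: 9.05
position: [428.7, -52.9, 246.0]
ee_rot: [0.887, -0.463, -0.0, 0.0]
contact_force: [-1.2, -0.0, 0.1]
gripper_width: 0.2
grasp_force: 0.0
```

```bash
python3 -c "
from h import *
S=get_image('scene');T=get_image('top')
cv2.imwrite('pics/c.png',np.vstack([cv2.resize(S['color'][130:330,60:520],(736,320)),cv2.resize(T['color'][120:290,140:500],(593,280))[:, :].copy() if 0 else cv2.resize(T['color'][120:290,140:500],(736,280))]))
# predicted near-rim/mid and corners if tub tipped about an unmoved edge
for n,o,yaw,w,h,L in(('sq',(562,197),17,70,78,140),('ob',(535,-209),-55,89,68,120)):
  r=R.from_euler('z',yaw,degrees=True)
  for p in((-8,-w,h),(-8,w,h),(L-8,w,h),(L-8,-w,h)):
    P=r.apply(p)+[*o,0];print(n,p,proj(S,P).round(),proj(T,P).round())
print(read_state()['position'],read_state()['contact_force'])"
```

```text
sq (-8, -70, 78) [353. 221.] [278. 208.]
sq (-8, 70, 78) [399. 213.] [244. 221.]
sq (132, 70, 78) [417. 252.] [233. 188.]
sq (132, -70, 78) [366. 261.] [266. 176.]
ob (-8, -89, 68) [235. 186.] [377. 232.]
ob (-8, 89, 68) [256. 224.] [348. 197.]
ob (112, 89, 68) [217. 240.] [371. 179.]
ob (112, -89, 68) [198. 199.] [400. 213.]
[428.49219425 -52.78911855 245.97277105] [-0.13544559 -0.10221446  0.3969376 ]
```

View pics/c.png

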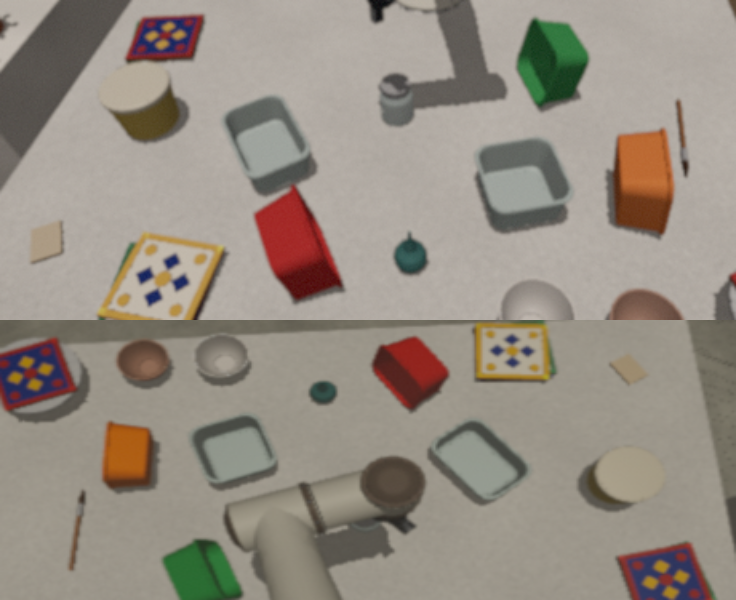

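Both tubs stand upright. In the top view their mouth corners, at about (275,208) for the square and (378,229) for the oblong, are within about 4 px (roughly 15 mm) of the corners predicted for edges that stayed put. The bystanders haven't moved visibly, and the hand touches nothing.

```bash
python3 -c "
from bench import *
print(job_done())"
```

```text
the job is handed in; nothing more can be done
None
```

Both tubs stand mouth up within about 15 mm of where their edges were, no bystander moved visibly, and the job is handed in; no verdict was returned.

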